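# Tare the coin scale with its edge thumbwheel

## Task

Set the empty metal coin cup upright in the middle of the scale's round pan, without thumping it down, and let go so that the needle settles. Then, with a fingertip, lightly roll the ribbed thumbwheel that stands out of the slot in the scale's panel until the needle in the window stands between the two prongs of the tare mark, and take your hand away. Do not press the wheel hard, and leave the other things on the counter where they are.

Things in the scene. Friction and masses are not known exactly. Their poses are not given: they have to be found in the camera images.
- cup_mid (a point): Centre of the loose straight round metal coin cup, half-way up (30 mm above its underside). Open at the top, 60 mm high, 53 mm across at the foot and 59 mm at the rim, wall 3 mm, z up along its axis; it stands on the counter (z = 0) to the right of the scale. Weighs 140 to 280 g, not known beforehand.
- pan_top (a point): Centre of the upper face of the scale's flat round steel pan (92 mm across), 75 mm above the counter when empty, 25 mm above the scale's panel. The pan is sprung and sinks up to 18 mm under load (200 N/m; the cup sinks it 5 to 13 mm). It must not be loaded with more than 25 N.
- scale: The fixed white scale, a case 160 (x) x 280 (y) x 50 mm high with a flat top panel; origin under its centre, x to its back, y to its left, z up. Pan centre at x -10, y 80 mm; slot of the thumbwheel at x -35, y -70; window (130 mm along y, 32 mm across) centred at x 45, y -55 mm.
- wheel_slot (a point): Centre of the slot in the scale's top panel, on its upper face, 50 mm above the counter; axes as the scale's. Slot 46 mm along y, 12 mm wide. In it stands the upright rim of a ribbed wheel (radius 24 mm, 9 mm wide, axle along x): its top is straight above this point, but how far it stands out of the panel differs from one scale to the next (5 to 13 mm) and must be found by feel.
- wheel (a joint): Turn of the thumbwheel, rad, -0.75 to 5.2; grows as the top of the rim rolls to the scale's +y; 1 rad moves the mark 15 mm. Sprung: sinks 1 mm for every 7 N pressed (stop at 3 mm) and rises again. Stiff to turn (3.8 N along the rim: pressed with less than 5 to 6 N the finger slips; grip differs); stays where left. Never load it with more than 12 N, press and drag together.
- mark (a joint): Position along the window of the tare mark, a dark fork with two 13 mm prongs 9 mm apart pointing to the scale's back; m, growing to the scale's +y, 0.015 per rad of the wheel. Fork and needle are in line when joint mark equals joint needle. It lies under the window pane and moves only by the wheel; starts at -6 to 12 mm, near the empty-pan reading.
- needle (a joint): Position along the window of the dark 3 mm wide needle, m, same zero and direction as joint mark; 0 with the pan empty, 4 times the sinking of the pan (about 20 to 55 mm with the cup on it). Lies under the pane.
- mark_mid (a point): Middle of the gap between the prongs of the tare mark, at the prongs' tips; axes as the slot's.
- needle_tip (a point): Point of the needle; axes as the slot's.
- coin_dish: Bystander: low round brown dish with coins, 135 mm across, 16 mm high; origin under its centre. Leave alone.
- tape_roll: Bystander: roll of tape lying flat, 104 mm across, 25 mm high. Leave alone.
- till_roll_1: Bystander: white paper till roll standing upright, 51 mm across, 57 mm high. Leave alone.
Mind the look-alikes: they are no part of the job. What is shaped like the part that bears cup_mid but yellow is not meant.

How it is judged:
By the outcome, as a careful person would: the job done as asked, in the order asked, and still so for the second after the job is handed in, with the robot touching nothing.
It also fails if it takes over 72 s, if anything falls off the work surface, if the arm or the gripper's body presses on something with over 40 N, if the wrist force passes 120 N, or if a joint passes its speed limit or range.

## Robot

A 6-joint arm with a two-finger parallel gripper is mounted at the origin on a cart in front of the work surface, level with it; the furniture and walls round the work are solid. World frame = base frame: x ahead of the robot, y to its left, z up, the work surface at z = 0. Lengths are in m, angles in degrees, forces in N, time in s.
With the tool pointing down it reaches from about 0.3 to 0.75 m from the base axis. Payload 8.5 kg.
Tool frame: the origin (TCP) lies between the finger pads; the fingertips stand 17 mm ahead of it and the grasp point (between the pads) lies 2 mm behind it; z points along the fingers, y is the direction in which the jaws open and shut (so a half turn about z gives the same grasp; the last joint's range is limited). The gripper opens to 85 mm and grips with 20 to 120 N. Pads are 22 mm wide; open, the fingers measure 114 mm over their backs; the gripper's body (76 mm by 85 mm) begins 54 mm behind the grasp point. The pads swing forward as they close: fully open they stand 13 mm farther back than shut.
Start: joints at [53.039, 21.807, 74.336, -0, 83.858, -12.336], TCP at [0.229, 0.5, 0.248] pointing down, gripper open.
Joint ranges: [-178.18, 178.18], [-50.72, 133.34], [12.68, 142.11], [-81.47, 261.47], [9.98, 163.14], [-165.26, 165.26]. Speed limits (degrees/s): [136.94, 136.94, 180, 180, 180, 180].

## Interface

Orientations are given as a 3x3 rotation matrix whose columns are the frame's x, y, z axes.
In Python, from rig import readout, eyes, env gives the robot as it stands.
- The arm moves only by the tool arm_command, never from a script. Its argument "rows" is text: rows parted by semicolons, each of 7 numbers parted by spaces: the closure, from 0 (fully open) to 1 (shut), then the shift along the tool's x, y, z in mm, then the turn, a rotation vector about the tool's x, y, z in degrees. In form: grip dx dy dz rx ry rz; .... A call has 1 to 5 rows; each row shifts and turns the commanded pose from where the row before left it, along the tool's axes as they then stand; what a row does not reach is not made up. A row lasts 1/12 s, in which the tool goes at most 41.7 mm and 7.16 degrees, less where a joint would pass 70% of its speed; a pose out of reach is approached as far as the arm can. A call with a gripper value outside its range is refused whole. The fingers move at their own pace and stop on an object; "squeeze" is the grip in N (left out, the last holds). Time passes only in rows, so rows that do not move let the fingers close. It gives the time, the measured TCP pose, the force and the opening at its end, in the units of the state.
- readout.observe(): the state, without advancing time (a new reading comes with each control period).
- eyes.get_image(name): name is "scene" or "side" or "wrist"; returns the picture (420x560x3 uint8, red, green, blue); there is no depth.
- eyes.camera_model(name): a dict with "mtx" (3x3 intrinsics, pixels), "k1" (the pictures are not rectified: a ray, as slopes to the right and down, at radius r is drawn at 1 + k1 r^2 times it, then the intrinsics apply), "view" (4x4, takes a point from world to camera coordinates). Camera axes: x right, y up, looking along -z (the intrinsics and any distortion apply to the point x, -y, -z); pixel columns grow to the right and rows downward; lengths in m; the calibration is good to about 2 mm. A picture is of the moment at which its call begins: read the wrist's pose just before it. camera_model takes no time and is no camera call; for the wrist camera it gives the pose at the moment of the call.
- env.close_job(): hands the job in, once; it reports no verdict.
The state is a dict: "time_s": time; "q": joint angles; "qvel": joint speeds; "joint_efforts": joint torques, N m; "position": TCP position; "tool_rot": TCP orientation; "ft_force": force on the tool from outside, world axes, zero at the start; "wrist_torque": the same for the moment, N m; "grip_width": finger opening in m.
Only numpy, scipy, OpenCV 4.12 (cv2) and the standard library are available. Lean on these libraries where they do the work, as an engineer would, in place of code of your own. Each camera call takes 0.05 s, during which the arm holds its last target. There are 200 camera calls.

## Working session

There is one attempt and no reset: what is moved stays moved. The work goes in short steps, Python scripts to look and compute and a tool call to move; the robot and the scene stay as the last step left them, time stands still between calls to the robot, and variables do not carry over. Pictures are saved under pics/ and viewed, about 8 in all and at most 12, crops included, and the job is handed in when it is done.

Besides the shell and the picture viewer there is one more tool, called after ">>>" as a command line: name --argument value ..., lists and objects as JSON in quotes. arm_command: Moves the arm, as the interface text tells. Its arguments: {"type":"object","properties":{"rows":{"type":"string"},"squeeze":{"type":"number"}},"required":["rows"]}

```bash
mkdir -p pics; ls
cat > h.py <<'E'
import numpy as np, cv2
from rig import readout, eyes, env
def save(name, fn, crop=None, s=1):
    im=eyes.get_image(name); 
    np.save('pics/'+fn+'.npy',im)
    if crop: a,b,c,d=crop; im=im[b:d,a:c]
    cv2.imwrite('pics/'+fn+'.png',cv2.resize(im[:,:,::-1],None,fx=s,fy=s,interpolation=cv2.INTER_CUBIC))
def ray(m,u,v):
    K=np.array(m['mtx']);k=m['k1'];V=np.array(m['view'])
    d=np.array([(u-K[0,2])/K[0,0],(v-K[1,2])/K[1,1]]);p=d.copy()
    for _ in range(30): p=d/(1+k*(p@p))
    R=V[:3,:3];o=-R.T@V[:3,3]
    return o,R.T@np.array([p[0],-p[1],-1])
def atz(m,u,v,z):
    o,d=ray(m,u,v); return o+d*(z-o[2])/d[2]
def proj(m,P):
    K=np.array(m['mtx']);V=np.array(m['view']);c=V[:3,:3]@np.array(P)+V[:3,3]
    s=np.array([c[0],-c[1]])/-c[2]; s=s*(1+m['k1']*(s@s)); return K[:2,:2]@s+K[:2,2]
E
python3 - <<'E'
from h import *
print(readout.observe())
for n in ('scene','side','wrist'):
    m=eyes.camera_model(n); print(n,m['k1'],np.array(m['mtx']).round(1).tolist(),np.array(m['view']).round(3).tolist())
ims=[eyes.get_image(n)[:,:,::-1] for n in('scene','side')]
for n,i in zip('ab',ims): cv2.imwrite(f'pics/{n}.png',cv2.resize(i,None,fx=1.4,fy=1.4)); cv2.imwrite(f'pics/{n}_raw.png',i)
E
```

```text
pics
{'time_s': 0.0, 'q': array([ 5.30374207e+01,  2.18390870e+01,  7.43831932e+01, -8.37430440e-04,
        8.38590640e+01, -1.23365641e+01]), 'qvel': array([ 0.07350257, -0.06597289,  0.04797041,  0.08550555,  0.02953241,
       -0.03136732]), 'joint_efforts': array([ 1.48643187e-03, -4.48475146e+01, -2.31268662e+01, -9.57922953e-05,
        4.86157151e-03, -6.83638660e-06]), 'position': array([0.22902951, 0.4997521 , 0.24773879]), 'tool_rot': array([[-9.09047537e-01,  4.16691573e-01, -8.42059396e-04],
       [ 4.16692324e-01,  9.09046864e-01, -1.14313834e-03],
       [ 2.89135341e-04, -1.39004677e-03, -9.99998992e-01]]), 'ft_force': array([-0.37420265, -0.25567917, -0.12480419]), 'wrist_torque': array([ 0.04055265, -0.034485  ,  0.0204891 ]), 'grip_width': 0.08563615086037417}
scene -0.02131289515236078 [[387.3, 0.0, 273.5], [0.0, 387.3, 209.8], [0.0, 0.0, 1.0]] [[0.59, -0.807, 0.023, -0.385], [0.499, 0.387, 0.775, -0.285], [-0.634, -0.446, 0.632, -0.712], [0.0, 0.0, 0.0, 1.0]]
side 0.009750337243901156 [[441.1, 0.0, 284.5], [0.0, 441.1, 212.7], [0.0, 0.0, 1.0]] [[0.997, -0.078, -0.02, -0.52], [0.053, 0.451, 0.891, -0.049], [-0.061, -0.889, 0.454, -1.141], [0.0, 0.0, 0.0, 1.0]]
wrist -0.0024052778516402565 [[340.1, 0.0, 279.0], [0.0, 340.1, 203.8], [0.0, 0.0, 1.0]] [[0.417, 0.909, -0.002, -0.55], [-0.867, 0.398, -0.3, 0.039], [-0.272, 0.127, 0.954, -0.38], [0.0, 0.0, 0.0, 1.0]]
```

View pics/a.png

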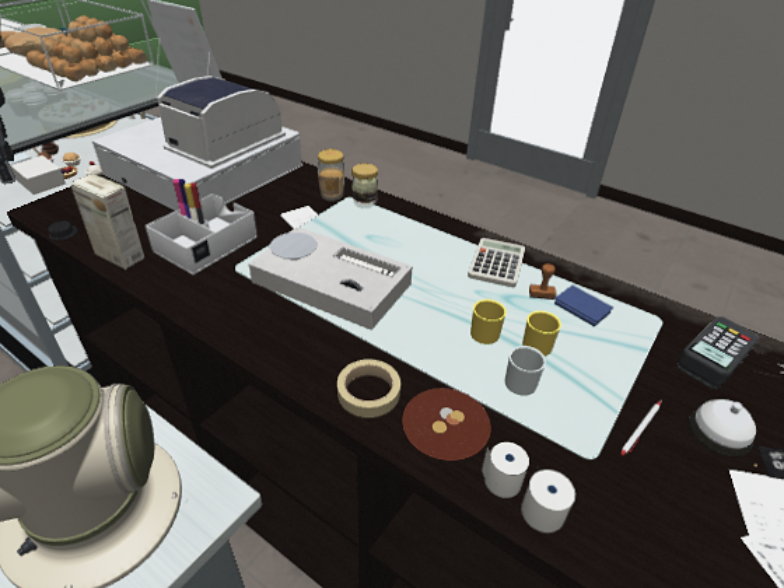

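View pics/b.png

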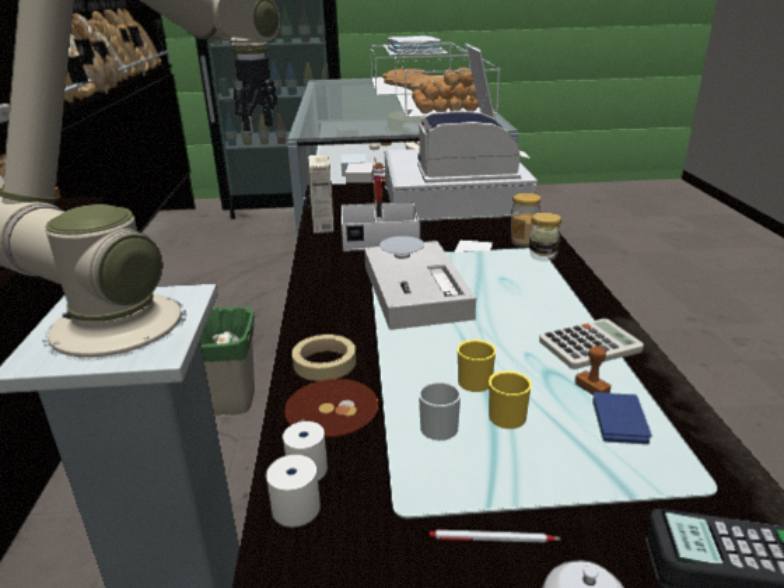

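Scene view: the grey cup is at (525,370), with yellow look-alike cups at (488,322) and (541,334). The scale is at (330,275), with its pan at (294,245), wheel at (351,285) and window at (370,262). The grey metal one is the cup meant, and I'll confirm that in an enlarged crop.

Run:
```python
from h import *
a=cv2.imread('pics/a_raw.png');b=cv2.imread('pics/b_raw.png')
f=lambda i,x,y,w,h,s:cv2.resize(i[y:y+h,x:x+w],(int(w*s),int(h*s)),interpolation=cv2.INTER_CUBIC)
c1=f(a,160,150,160,90,2.5*2*0.5*2) [:,:800]
top=f(a,170,155,130,80,3); tb=f(b,250,160,100,80,4)
bot=f(a,320,205,90,80,3.5); bb=f(b,290,235,100,85,4)
def pad(i,w,h): o=np.zeros((h,w,3),np.uint8);o[:i.shape[0],:i.shape[1]]=i[:h,:w];return o
cv2.imwrite('pics/c.png',np.vstack([np.hstack([pad(top,400,250),pad(tb[:250],400,250)]),np.hstack([pad(bot,400,340),pad(bb,400,340)])]))
```

```text
(no output)
```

View pics/c.png

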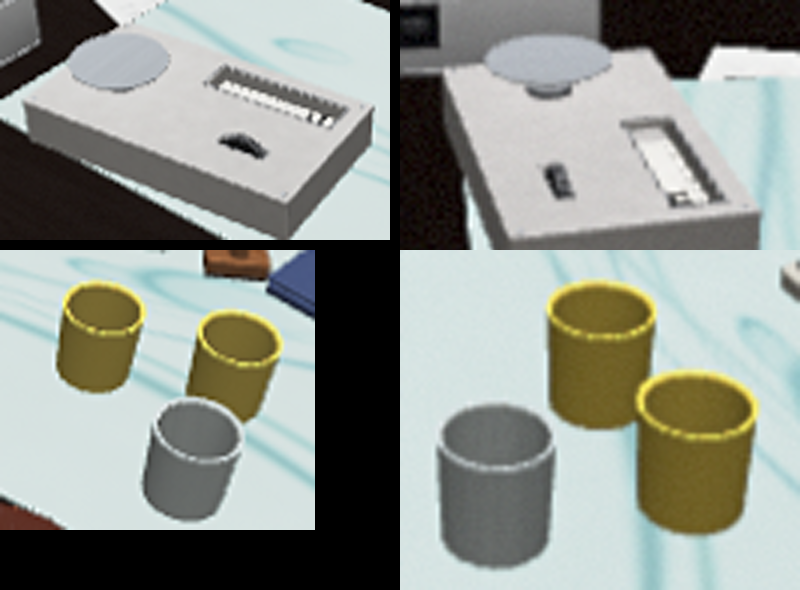

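Grey cup confirmed: rim centre at scene raw (376.3,256.4) and side raw (314.3,281.8). Next I fit the scale pose from its corners and pan.

Run:
```python
from h import *
from scipy.optimize import least_squares
S=eyes.camera_model('scene');D=eyes.camera_model('side')
obs=[(S,178.3,188.3,-.08,.14,.05),(S,265.7,224,-.08,-.14,.05),(S,294.7,191,.08,-.14,.05),(S,209.7,175.7,-.01,.08,.075),
(D,261,177,-.08,.14,.05),(D,313.7,172,.08,.14,.05),(D,340,213,.08,-.14,.05),(D,277.5,219.5,-.08,-.14,.05),(D,287.2,175,-.01,.08,.075)]
def w(p,x,y,z):
    c,s=np.cos(p[2]),np.sin(p[2]); return [p[0]+c*x-s*y,p[1]+s*x+c*y,z]
r=least_squares(lambda p:np.concatenate([proj(m,w(p,x,y,z))-[u,v] for m,u,v,x,y,z in obs]),[.5,0,0],loss='soft_l1')
p=r.x;print('scale',p[:2],np.degrees(p[2]));print(r.fun.reshape(-1,2).round(1).tolist())
print('pan',w(p,-.01,.08,.075),atz(S,209.7,175.7,.075),atz(D,287.2,175,.075),'slot',w(p,-.035,-.07,.05),atz(S,251,202.3,.058),atz(D,290,205.3,.058))
print('cup',atz(S,376.3,256.4,.06),atz(D,314.25,281.75,.06))
s=readout.observe();V=np.array(eyes.camera_model('wrist')['view']);R=s['tool_rot']
o=-V[:3,:3].T@V[:3,3];print('wrist cam in tool',R.T@(o-s['position']),(R.T@V[:3,:3].T).round(3).tolist())
```

```text
scale [0.56032342 0.05921234] 6.203738670983977
[[-0.4, -0.3], [-0.1, -0.9], [0.8, -0.6], [0.6, -1.0], [-0.4, 0.0], [-0.9, 0.4], [0.1, 0.3], [-0.9, 0.5], [0.2, -0.4]]
pan [np.float64(0.5417368459413675), np.float64(0.1376632122631274), 0.075] [0.536996   0.13561805 0.075     ] [0.54096383 0.13451118 0.075     ] slot [np.float64(0.5330928819644972), np.float64(-0.01415998058554959), 0.05] [ 0.53088672 -0.01461923  0.058     ] [ 0.53418525 -0.02786136  0.058     ]
cup [ 0.54759017 -0.35846169  0.06      ] [ 0.54983718 -0.36162863  0.06      ]
wrist cam in tool [ 0.07582851  0.00120879 -0.12555152] [[-0.001, 0.954, 0.3], [1.0, 0.001, 0.0], [0.0, 0.3, -0.954]]
```

Run:
```python
from h import *
S=eyes.camera_model('scene');D=eyes.camera_model('side')
print('y1',atz(S,349.4,222,.06),atz(D,340.5,250,.06));print('y2',atz(S,387.7,230.7,.06),atz(D,364,274,.06))
print('carton top',atz(S,97/1.4,185/1.4,.2),atz(D,320/1.4,160/1.4,.2))
```

```text
y1 [ 0.61578198 -0.25575209  0.06      ] [ 0.61981591 -0.25653448  0.06      ]
y2 [ 0.64382372 -0.3441974   0.06      ] [ 0.64782252 -0.34684901  0.06      ]
carton top [0.33280043 0.41912613 0.2       ] [0.3765238  0.35435953 0.2       ]
```

>>> arm_command --rows "0 0 0 0 0 0 7;0 0 0 0 0 0 7;0 0 0 0 0 0 7;0 0 0 0 0 0 7;0 0 0 0 0 0 7"

```text
time_s: 0.52
position: [0.2291, 0.4998, 0.2479]
tool_rot: [[-0.5, 0.866, -0.001], [0.866, 0.5, -0.001], [-0.0, -0.001, -1.0]]
ft_force: [0.5, -0.7, -0.2]
grip_width: 0.0855
```

>>> arm_command --rows "0 0 0 0 0 0 7;0 0 0 0 0 0 7;0 0 0 0 0 0 7;0 0 0 0 0 0 7;0 0 0 0 0 0 7"

```text
time_s: 0.93
position: [0.2291, 0.4998, 0.248]
tool_rot: [[0.087, 0.996, -0.001], [0.996, -0.087, -0.001], [-0.001, -0.0, -1.0]]
ft_force: [0.8, 0.7, 0.1]
grip_width: 0.0856
```

>>> arm_command --rows "0 0 0 0 0 0 7;0 0 0 0 0 0 7;0 0 0 0 0 0 7;0 0 0 0 0 0 7;0 0 0 0 0 0 7"

```text
time_s: 1.35
position: [0.2291, 0.4998, 0.2479]
tool_rot: [[0.642, 0.766, -0.001], [0.766, -0.642, -0.001], [-0.001, 0.0, -1.0]]
ft_force: [-0.4, 0.2, -1.1]
grip_width: 0.0852
```

>>> arm_command --rows "0 0 0 0 0 0 7;0 0 0 0 0 0 7;0 0 0 0 0 0 7;0 0 0 0 0 0 7;0 0 0 0 0 0 7"

```text
time_s: 1.77
position: [0.2291, 0.4998, 0.248]
tool_rot: [[0.966, 0.259, -0.001], [0.259, -0.966, -0.001], [-0.001, 0.001, -1.0]]
ft_force: [0.4, 0.4, -0.2]
grip_width: 0.0854
```

>>> arm_command --rows "0 0 0 0 0 0 7;0 0 0 0 0 0 2.2;0 0 0 0 0 0 0"

```text
time_s: 2.02
position: [0.2291, 0.4998, 0.248]
tool_rot: [[0.994, 0.106, -0.001], [0.106, -0.994, -0.001], [-0.001, 0.001, -1.0]]
ft_force: [0.0, -0.0, -0.2]
grip_width: 0.0856
```

>>> arm_command --rows "0 0 36 0 0 0 0;0 0 36 0 0 0 0;0 0 36 0 0 0 0;0 0 36 0 0 0 0;0 4 36 0 0 0 0"

```text
time_s: 2.43
position: [0.2517, 0.3198, 0.2481]
tool_rot: [[0.994, 0.11, -0.0], [0.11, -0.994, -0.0], [-0.0, 0.0, -1.0]]
ft_force: [1.7, 0.7, 0.6]
grip_width: 0.0858
```

>>> arm_command --rows "0 10 36 0 0 0 0;0 10 36 0 0 0 0;0 10 36 0 0 0 0;0 10 36 0 0 0 0;0 10 36 0 0 0 0"

```text
time_s: 2.85
position: [0.3216, 0.1462, 0.2484]
tool_rot: [[0.994, 0.11, 0.0], [0.11, -0.994, 0.0], [0.0, -0.0, -1.0]]
ft_force: [1.5, 1.2, 0.2]
grip_width: 0.0859
```

>>> arm_command --rows "0 12 38 0 0 0 0;0 12 38 0 0 0 0;0 12 38 0 0 0 0;0 12 38 0 0 0 0;0 12 38 0 0 0 0"

```text
time_s: 3.27
position: [0.4019, -0.0367, 0.2484]
tool_rot: [[0.994, 0.109, 0.0], [0.109, -0.994, 0.0], [0.0, -0.0, -1.0]]
ft_force: [2.0, 0.0, 0.5]
grip_width: 0.0851
```

>>> arm_command --rows "0 12 38 0 0 0 0;0 12 38 0 0 0 0;0 12 38 0 0 0 0;0 12 38 0 0 0 0;0 12 38 0 0 0 0"

```text
time_s: 3.68
position: [0.482, -0.219, 0.2481]
tool_rot: [[0.994, 0.109, -0.0], [0.109, -0.994, 0.0], [-0.0, -0.0, -1.0]]
ft_force: [0.1, -0.8, 0.6]
grip_width: 0.0856
```

>>> arm_command --rows "0 12 38 0 0 0 0;0 12 38 0 0 0 0;0 12 38 0 0 0 0;0 12 36 0 0 0 0;0 0 0 0 0 0 0"

```text
time_s: 4.1
position: [0.5464, -0.3665, 0.2456]
tool_rot: [[0.994, 0.106, -0.001], [0.106, -0.994, 0.0], [-0.001, -0.0, -1.0]]
ft_force: [0.9, -0.9, 0.4]
grip_width: 0.0853
```

Run:
```python
from h import *
import pickle
s=readout.observe();m=eyes.camera_model('wrist');pickle.dump((s,m),open('w1.pkl','wb'));save('wrist','w1',s=1.4);print(s['position'],s['time_s'])
```

```text
[ 0.54644787 -0.36653915  0.24561344] 4.1
```

View pics/w1.png

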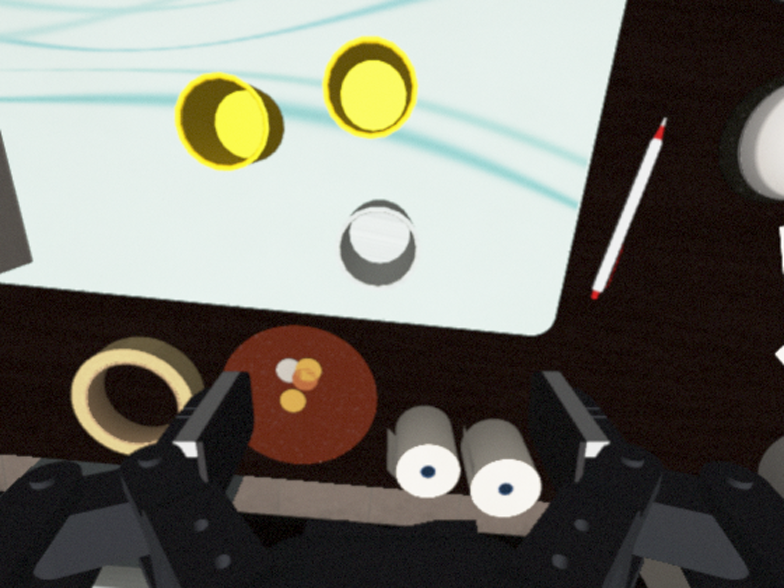

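Wrist view: grey cup rim at about (379,247), i.e. raw (270.7,176.4). The yellow cups are at (222,121) and (370,87).

Run:
```python
from h import *
import pickle
s,m=pickle.load(open('w1.pkl','rb'))
for u,v in((270.7,176.4),(341/1.4,247/1.4),(417/1.4,247/1.4),(379/1.4,286/1.4),(379/1.4,208/1.4)): print(atz(m,u,v,.06))
c=atz(m,270.7,176.4,.06)
for c in(c,np.array([.549,-.360,.06])): print(s['tool_rot'].T@(c-s['position'])*1000)
```

```text
[ 0.5522936  -0.35751859  0.06      ]
[ 0.54960085 -0.33227191  0.06      ]
[ 0.5549353  -0.38279504  0.06      ]
[ 0.52503551 -0.36020643  0.06      ]
[ 0.57815634 -0.35499428  0.06      ]
[  6.99218794  -8.31221867 185.60686137]
[  3.4548933   -6.19261082 185.61071283]
```

>>> arm_command --rows "0 5.5 -7.5 40 0 0 0;0 0 0 40 0 0 0;0 0 0 35 0 0 0;0 0 0 0 0 0 0"

```text
time_s: 4.48
position: [0.5477, -0.3498, 0.1265]
tool_rot: [[0.994, 0.109, -0.01], [0.11, -0.994, 0.009], [-0.009, -0.01, -1.0]]
ft_force: [-1.3, 1.6, -1.4]
grip_width: 0.0854
```

>>> arm_command --rows "0 0 0 35 0 0 0;0 0 0 30 0 0 0;0 0 0 25 0 0 0;0 0 0 0 0 0 0"

```text
time_s: 4.82
position: [0.5491, -0.3513, 0.0407]
tool_rot: [[0.994, 0.109, -0.005], [0.109, -0.994, 0.005], [-0.004, -0.005, -1.0]]
ft_force: [-0.6, 0.1, -0.8]
grip_width: 0.0854
```

>>> arm_command --rows "0.2 0 0 0 0 0 0;0.3 0 0 0 0 0 0;0.4 0 0 0 0 0 0;0.5 0 0 0 0 0 0;0.6 0 0 0 0 0 0" --squeeze 25

```text
time_s: 5.23
position: [0.5515, -0.354, 0.0469]
tool_rot: [[0.994, 0.108, 0.004], [0.108, -0.994, -0.004], [0.004, 0.004, -1.0]]
ft_force: [0.5, -0.6, 6.7]
grip_width: 0.0568
```

>>> arm_command --rows "0.6 0 0 0 0 0 0;0.6 0 0 0 0 0 0;0.6 0 0 0 0 0 0"

```text
time_s: 5.48
position: [0.5515, -0.354, 0.0469]
tool_rot: [[0.994, 0.108, 0.004], [0.108, -0.994, -0.004], [0.004, 0.004, -1.0]]
ft_force: [-0.1, -0.4, 5.8]
grip_width: 0.0566
```

>>> arm_command --rows "0.6 0 0 -8 0 0 0;0.6 0 0 -15 0 0 0;0.6 0 0 -25 0 0 0;0.6 0 0 -30 0 0 0;0.6 0 0 -30 0 0 0" --squeeze 30

```text
time_s: 5.9
position: [0.5501, -0.3527, 0.154]
tool_rot: [[0.994, 0.108, 0.0], [0.108, -0.994, -0.0], [0.0, 0.0, -1.0]]
ft_force: [-0.3, -0.8, -1.3]
grip_width: 0.0565
```

>>> arm_command --rows "0.6 0 0 -30 0 0 0;0.6 0 0 -20 0 0 0;0.6 0 0 0 0 0 0;0.6 0 0 0 0 0 0"

```text
time_s: 6.23
position: [0.5503, -0.3529, 0.2031]
tool_rot: [[0.994, 0.108, 0.002], [0.108, -0.994, -0.002], [0.002, 0.002, -1.0]]
ft_force: [0.6, 0.2, -2.1]
grip_width: 0.0565
```

Run:
```python
from h import *
import pickle
s=readout.observe();m=eyes.camera_model('wrist');a=eyes.get_image('side');b=eyes.get_image('wrist')
print(s['position'],s['grip_width'],s['ft_force'],s['time_s'],m['view'].round(3).tolist() if hasattr(m['view'],'round') else '')
D=eyes.camera_model('side');u,v=proj(D,s['position']);print(u,v,proj(D,s['position']+[0,0,-.1]))
u,v=int(u),int(v);c=a[v-50:v+70,u-60:u+60]
o=np.zeros((400,800,3),np.uint8);o[:400,:400]=cv2.resize(c,(400,400),interpolation=cv2.INTER_CUBIC);o[:300,400:]=cv2.resize(b,(400,300))
cv2.imwrite('pics/g.png',o[:,:,::-1])
```

```text
[ 0.55032421 -0.35287975  0.20311301] 0.05647329176173584 [ 0.62921143  0.22697547 -2.07215808] 6.2333 [[0.107, -0.994, 0.002, -0.41], [0.949, 0.102, -0.299, -0.462], [0.297, 0.034, 0.954, -0.489], [0.0, 0.0, 0.0, 1.0]]
314.71692830517304 211.4184068645868 [314.10625297 259.77000079]
```

View pics/g.png

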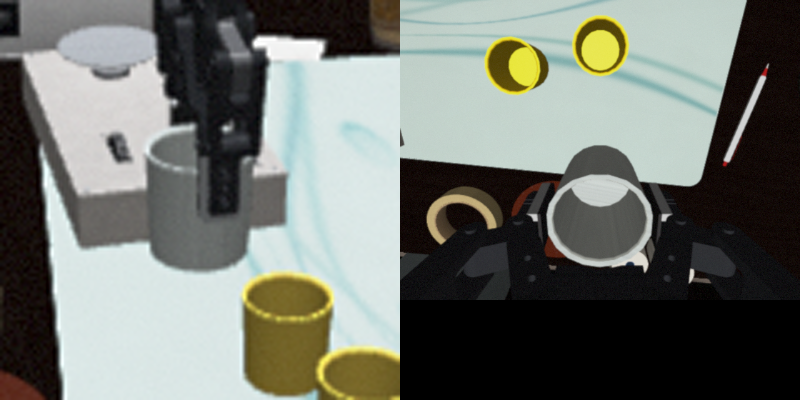

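Cup is held upright; rim at wrist raw (280,308). Carry it to above the pan.

Run:
```python
from h import *
s=readout.observe();m=eyes.camera_model('wrist')
c=atz(m,280,308,.216);R=s['tool_rot'];off=R.T@(c-s['position']);print(c,off*1000)
for e in(300,260): print(R.T@(atz(m,e,308,.216)-s['position'])*1000)
t=np.array([.540,.1365,.2031]);print('move mm',R.T@(t-s['position'])*1000-off*[1000,1000,0])
```

```text
[ 0.55247424 -0.35202645  0.216     ] [  2.70757121  -0.19391449 -15.72142718]
[  2.7112924    7.30822111 -15.73451861]
[  2.70309225  -7.69791391 -15.70833137]
move mm [  40.20057262 -487.00781748   -2.0317984 ]
```

>>> arm_command --rows "0.6 2 -20 0 0 0 0;0.6 3 -36 0 0 0 0;0.6 3 -36 0 0 0 0;0.6 3 -36 0 0 0 0;0.6 3 -36 0 0 0 0"

```text
time_s: 6.75
position: [0.5456, -0.1866, 0.1998]
tool_rot: [[0.994, 0.107, -0.003], [0.107, -0.994, 0.002], [-0.003, -0.002, -1.0]]
ft_force: [1.1, 0.0, -2.2]
grip_width: 0.0569
```

>>> arm_command --rows "0.6 3 -36 0 0 0 0;0.6 3 -36 0 0 0 0;0.6 3 -36 0 0 0 0;0.6 3 -36 0 0 0 0;0.6 3 -36 0 0 0 0"

```text
time_s: 7.17
position: [0.5411, -0.006, 0.2]
tool_rot: [[0.994, 0.107, -0.003], [0.107, -0.994, 0.001], [-0.003, -0.001, -1.0]]
ft_force: [0.5, -0.4, -1.6]
grip_width: 0.0567
```

>>> arm_command --rows "0.6 3 -36 0 0 0 0;0.6 3 -36 0 0 0 0;0.6 3 -36 0 0 0 0;0.6 2 -35 0 0 0 0;0.6 0 0 0 0 0 0"

```text
time_s: 7.58
position: [0.536, 0.1408, 0.1999]
tool_rot: [[0.994, 0.113, -0.003], [0.113, -0.994, 0.002], [-0.003, -0.002, -1.0]]
ft_force: [-0.1, -0.1, -1.5]
grip_width: 0.0562
```

Run:
```python
from h import *
import pickle
s=readout.observe();m=eyes.camera_model('wrist');pickle.dump((s,m),open('w2.pkl','wb'));save('wrist','w2',s=1.4);print(s['position'],s['ft_force'],s['time_s'],s['grip_width'])
```

```text
[0.53603389 0.14076285 0.19993474] [-0.14564926 -0.13819468 -1.48675585] 7.5833 0.05622032140469247
```

View pics/w2.png

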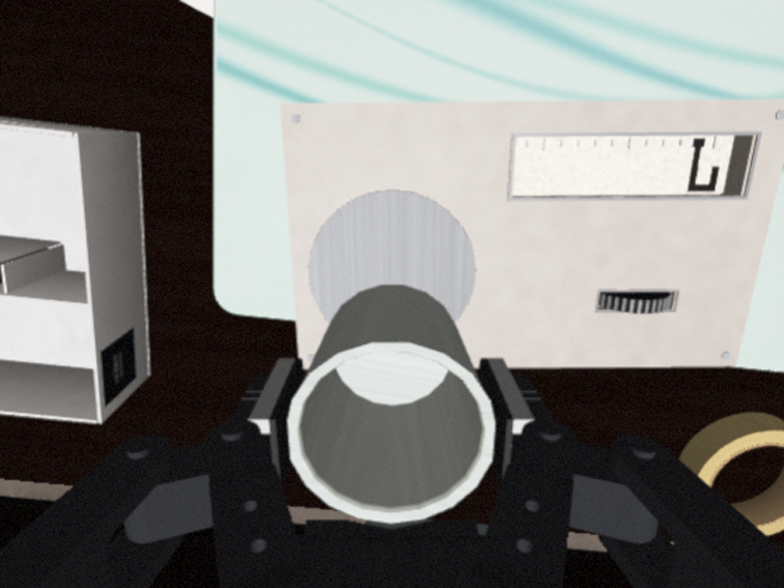

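Wrist view: pan centre at about (392,268), slot centre (637,301), window 510–760 × 133–198, fork near (703,175), needle near (698,145), cup rim (391,432).

Run:
```python
from h import *
import pickle
from scipy.optimize import least_squares
s,m=pickle.load(open('w2.pkl','rb'));R=s['tool_rot']
P=lambda u,v,z:atz(m,u/1.4,v/1.4,z)
pts=[P(308,268,.075),P(476,268,.075),P(392,189,.075),P(335,205.5,.075),P(449,205.5,.075)]
r=least_squares(lambda c:[np.hypot(*(p[:2]-c))-.046 for p in pts],[.54,.137]);print('pan',r.x,r.fun.round(4))
sl=P(637,301,.05);print('slot',sl,P(596,301,.05)-P(678,301,.05))
a,b=P(296,118,.05),P(726,355,.05);print('screws',a,b)
d=sl[:2]-r.x;print('slot-pan expected (-25,-150):',d,np.degrees(np.arctan2(d[1],d[0])-np.arctan2(-150,-25)))
w=P(512,165,.05),P(758,165,.05);print(w,np.degrees(np.arctan2(*(w[0]-w[1])[[0,1]])))
for z in(.212,.215):
  c=P(391,432,z);print('cup',c,np.linalg.norm(P(287,432,z)-P(495,432,z)))
c=P(391,432,.213);print('move',R.T@(np.array([*r.x,c[2]])-c)*1000)
```

```text
pan [0.54264661 0.14155467] [-0.0001 -0.0001 -0.0013  0.0009  0.0009]
slot [ 0.53392696 -0.01063334  0.05      ] [-5.66597695e-03  4.99533428e-02 -5.55111512e-17]
screws [0.61641701 0.20266285 0.05      ] [ 0.50473176 -0.07672182  0.05      ]
slot-pan expected (-25,-150): [-0.00871965 -0.15218801] 6.18313113089663
(array([0.60507607, 0.0808014 , 0.05      ]), array([ 0.62065161, -0.05645496,  0.05      ])) -6.474098617912213
cup [0.53596823 0.14115334 0.212     ] 0.05763017119347416
cup [0.53804263 0.14138397 0.215     ] 0.056103750374815055
move [ 5.9852971   0.35256871 -0.01846591]
```

>>> arm_command --rows "0.6 5 2 15 0 0 0;0.6 0 0 20 0 0 0;0.6 0 0 18 0 0 0;0.6 0 0 10 0 0 0;0.6 0 0 4 0 0 0"

```text
time_s: 8.05
position: [0.542, 0.1333, 0.1321]
tool_rot: [[0.994, 0.107, -0.004], [0.107, -0.994, -0.0], [-0.004, -0.0, -1.0]]
ft_force: [0.2, 0.8, -1.0]
grip_width: 0.0566
```

>>> arm_command --rows "0.6 0 0 0 0 0 0;0.6 0 0 1 0 0 0;0.6 0 0 1.5 0 0 0;0.6 0 0 1.5 0 0 0;0.6 0 0 0 0 0 0"

```text
time_s: 8.47
position: [0.5429, 0.1341, 0.1306]
tool_rot: [[0.994, 0.108, 0.001], [0.108, -0.994, 0.0], [0.001, 0.0, -1.0]]
ft_force: [-0.1, -0.9, -0.9]
grip_width: 0.0567
```

>>> arm_command --rows "0.6 -2.5 -4.5 0 0 0 0;0.6 0 0 2 0 0 0;0.6 0 0 2 0 0 0;0.6 0 0 2 0 0 0;0.6 0 0 0 0 0 0"

```text
time_s: 8.88
position: [0.5397, 0.1383, 0.1238]
tool_rot: [[0.994, 0.108, -0.001], [0.108, -0.994, -0.0], [-0.001, 0.0, -1.0]]
ft_force: [0.7, 0.3, -1.9]
grip_width: 0.0567
```

>>> arm_command --rows "0.6 0 0 2 0 0 0;0.6 0 0 1.5 0 0 0;0.6 0 0 1.5 0 0 0;0.6 0 0 0 0 0 0;0.6 0 0 0 0 0 0"

```text
time_s: 9.3
position: [0.54, 0.1382, 0.1193]
tool_rot: [[0.994, 0.107, 0.0], [0.107, -0.994, -0.0], [0.0, 0.0, -1.0]]
ft_force: [0.9, -0.9, -1.7]
grip_width: 0.057
```

>>> arm_command --rows "0.6 0 0 2 0 0 0;0.6 0 0 1.5 0 0 0;0.6 0 0 1.5 0 0 0;0.6 0 0 0 0 0 0;0.6 0 0 0 0 0 0"

```text
time_s: 9.72
position: [0.5399, 0.1382, 0.1143]
tool_rot: [[0.994, 0.108, 0.0], [0.108, -0.994, -0.0], [0.0, 0.0, -1.0]]
ft_force: [-0.6, 0.0, -0.1]
grip_width: 0.0568
```

Run:
```python
from h import *
import pickle
s=readout.observe();print(s['position'],s['ft_force'])
save('wrist','w3',s=1);save('side','s3',crop=(230,110,370,230),s=3)
pickle.dump((s,eyes.camera_model('wrist')),open('w3.pkl','wb'))
f=[]
for _ in range(6): eyes.get_image('side'); f.append(readout.observe()['ft_force'][2])
print(np.round(f,2))
a=cv2.imread('pics/w3.png');b=cv2.imread('pics/s3.png')[:,:240]
o=np.zeros((420,800,3),np.uint8);o[:,:560]=a;o[:360,560:]=b;cv2.imwrite('pics/w3c.png',o)
```

```text
[0.53994331 0.13823251 0.11430621] [-0.61648674  0.01184138 -0.06991195]
[ 0.03 -0.34 -0.58 -0.45  0.3  -0.55]
```

View pics/w3c.png

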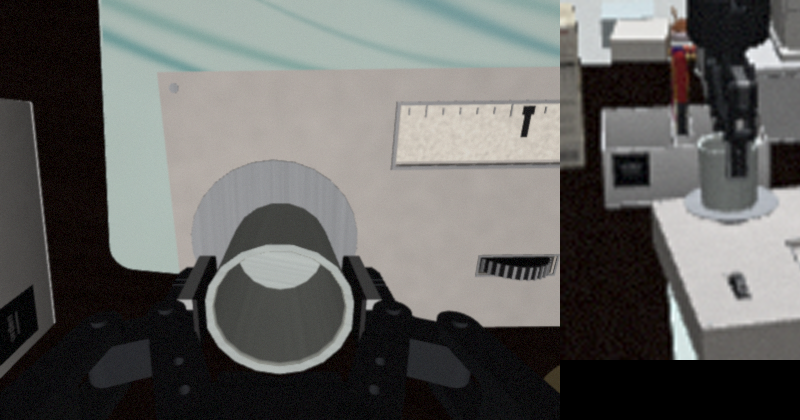

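Needle has shifted (raw 528,105) and the cup is on the pan at pixel (279,310), with pan centre x≈274. Checking the centring before release.

Run:
```python
from h import *
import pickle
from scipy.optimize import least_squares
s,m=pickle.load(open('w3.pkl','rb'))
pts=[atz(m,u,v,.067)[:2] for u,v in((191,236),(357,236),(274,159),(215,183),(333,183))]
r=least_squares(lambda c:[np.hypot(*(p-c))-.046 for p in pts],[.54,.137]);print(r.x,r.fun.round(4))
for z in(.127,.1285):print(atz(m,279.5,309,z),np.linalg.norm(atz(m,206,309,z)-atz(m,353,309,z)))
```

```text
[0.5410089  0.14163964] [-0.0002 -0.0002  0.0004 -0.0003 -0.0002]
[0.54001512 0.13861872 0.127     ] 0.05677038704863691
[0.54104807 0.13873247 0.1285    ] 0.05601655716609095
```

>>> arm_command --rows "0.3 0 0 0 0 0 0;0.2 0 0 0 0 0 0;0.1 0 0 0 0 0 0;0 0 0 0 0 0 0;0 0 0 0 0 0 0"

```text
time_s: 10.53
position: [0.5399, 0.1383, 0.1143]
tool_rot: [[0.994, 0.108, -0.0], [0.108, -0.994, 0.0], [-0.0, -0.0, -1.0]]
ft_force: [-0.0, -0.4, -0.8]
grip_width: 0.0853
```

>>> arm_command --rows "0 0 0 0 0 0 0;0 0 0 -5 0 0 0;0 0 0 -15 0 0 0;0 0 0 -25 0 0 0;0 0 0 -35 0 0 0"

```text
time_s: 10.95
position: [0.5389, 0.1382, 0.1937]
tool_rot: [[0.994, 0.107, -0.005], [0.107, -0.994, -0.0], [-0.005, -0.0, -1.0]]
ft_force: [0.5, 0.1, -0.7]
grip_width: 0.0854
```

>>> arm_command --rows "0 -4 30 0 0 0 0;0.3 -6 36 0 0 0 0;0.6 -6 36 0 0 0 0;1 -6 30 5 0 0 0;1 0 22 20 0 0 0"

```text
time_s: 11.37
position: [0.5352, -0.0198, 0.172]
tool_rot: [[0.994, 0.106, 0.006], [0.106, -0.994, -0.002], [0.006, 0.003, -1.0]]
ft_force: [2.1, -0.1, 0.5]
grip_width: 0.039
```

>>> arm_command --rows "1 0 0 20 0 0 0;1 0 0 15 0 0 0;1 0 0 10 0 0 0;1 0 0 0 0 0 0;1 0 0 0 0 0 0"

```text
time_s: 11.78
position: [0.5346, -0.0172, 0.1246]
tool_rot: [[0.994, 0.108, -0.0], [0.108, -0.994, 0.0], [-0.0, -0.0, -1.0]]
ft_force: [0.5, -0.9, -0.2]
grip_width: 0.0003
```

Run:
```python
from h import *
import pickle
s=readout.observe();m=eyes.camera_model('wrist');pickle.dump((s,m),open('w4.pkl','wb'));save('wrist','w4',s=1.4);print(s['position'],s['ft_force'],s['time_s'],s['grip_width'])
```

```text
[ 0.53459854 -0.0171747   0.12459627] [ 0.46046124 -0.87789779 -0.19467609] 11.7833 0.00027591243531542554
```

View pics/w4.png

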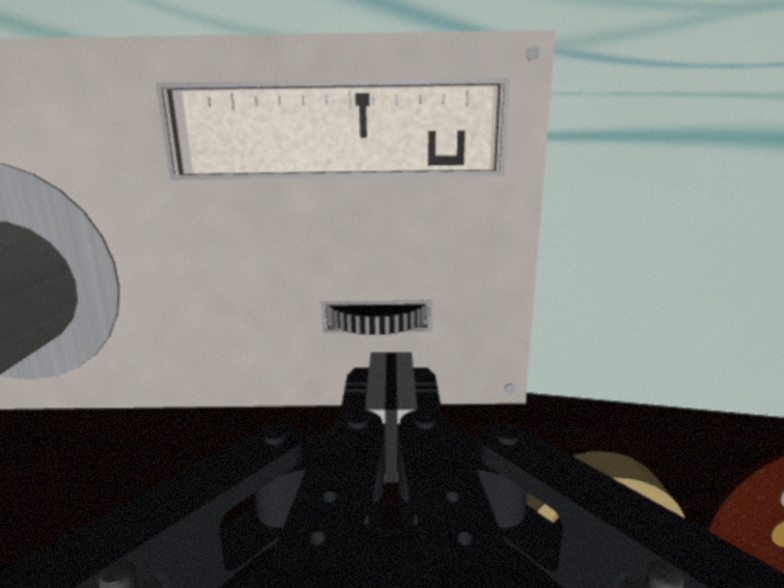

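Wrist view: needle tip (363,137), fork prongs at 432 and 463 (centre 447), slot centre (377,316), closed fingertips about (391,355). The fork must move about 32 mm to +y.

Run:
```python
from h import *
import pickle
s,m=pickle.load(open('w4.pkl','rb'));R=s['tool_rot']
P=lambda u,v,z:atz(m,u/1.4,v/1.4,z)
T=lambda p:(R.T@(p-s['position'])*1000).round(1)
print('slot',P(377,316,.05),T(P(377,316,.05)),T(P(322,316,.05)),T(P(431,316,.05)))
print('window',T(P(160,130,.05)),T(P(504,130,.05)))
for z in(.05,.046):
  print(z,'needle',T(P(363,137,z)),'prongs',T(P(432,135,z)),T(P(463,135,z)))
tip=s['position']+R@[0.0,0,.017]; print('tip px',proj(m,tip)*1.4,[(proj(m,s['position']+R@[x,0,.017])*1.4).round() for x in(-.011,.011)])
```

```text
slot [ 0.53457986 -0.01048756  0.05      ] [ 0.7 -6.6 74.6] [  0.7 -31.4  74.6] [ 0.7 17.7 74.6]
window [ 80.4 -92.7  74.6] [80.3 44.9 74.6]
0.05 needle [ 77.7 -11.5  74.6] prongs [78.4 16.1 74.6] [78.4 28.6 74.6]
0.046 needle [ 77.6 -11.8  78.6] prongs [78.4 16.5 78.6] [78.4 29.1 78.6]
tip px [392.15734069 380.32173397] [array([392., 409.]), array([392., 350.])]
```

>>> arm_command --rows "1 0 1 15 0 0 0;1 0 0 15 0 0 0;1 0 0 8 0 0 0;1 0 0 2 0 0 0;1 0 0 0 0 0 0"

```text
time_s: 12.25
position: [0.5348, -0.0181, 0.0846]
tool_rot: [[0.994, 0.108, 0.0], [0.108, -0.994, -0.0], [0.0, 0.0, -1.0]]
ft_force: [-0.1, 0.6, -0.1]
grip_width: -0.0003
```

>>> arm_command --rows "1 0 0 1 0 0 0;1 0 0 1 0 0 0;1 0 0 0 0 0 0"

```text
time_s: 12.5
position: [0.5349, -0.0182, 0.0828]
tool_rot: [[0.994, 0.108, 0.001], [0.108, -0.994, -0.0], [0.001, 0.0, -1.0]]
ft_force: [0.0, -1.1, 0.8]
grip_width: 0.0004
```

>>> arm_command --rows "1 0 0 1 0 0 0;1 0 0 0 0 0 0;1 0 0 0 0 0 0"

```text
time_s: 12.75
position: [0.5347, -0.0182, 0.0814]
tool_rot: [[0.994, 0.108, 0.0], [0.108, -0.994, -0.0], [0.0, 0.0, -1.0]]
ft_force: [0.2, 0.3, 0.1]
grip_width: 0.0002
```

>>> arm_command --rows "1 0 0 0.7 0 0 0;1 0 0 0 0 0 0"

```text
time_s: 12.92
position: [0.5346, -0.0182, 0.0806]
tool_rot: [[0.994, 0.108, -0.0], [0.108, -0.994, -0.0], [-0.0, -0.0, -1.0]]
ft_force: [0.0, -0.7, -0.1]
grip_width: 0.0001
```

>>> arm_command --rows "1 0 0 0.7 0 0 0;1 0 0 0 0 0 0"

```text
time_s: 13.08
position: [0.5346, -0.0182, 0.0798]
tool_rot: [[0.994, 0.107, -0.0], [0.107, -0.994, 0.0], [-0.0, -0.0, -1.0]]
ft_force: [-0.2, 0.4, 0.3]
grip_width: 0.0003
```

>>> arm_command --rows "1 0 0 0.7 0 0 0;1 0 0 0 0 0 0"

```text
time_s: 13.25
position: [0.5347, -0.0182, 0.0791]
tool_rot: [[0.994, 0.108, -0.0], [0.108, -0.994, 0.0], [-0.0, -0.0, -1.0]]
ft_force: [-0.4, -0.5, 0.2]
grip_width: -0.0003
```

>>> arm_command --rows "1 0 0 0.7 0 0 0;1 0 0 0 0 0 0"

```text
time_s: 13.42
position: [0.5346, -0.0182, 0.0784]
tool_rot: [[0.994, 0.108, -0.0], [0.108, -0.994, 0.0], [-0.0, -0.0, -1.0]]
ft_force: [-0.2, 0.8, 0.5]
grip_width: 0.0001
```

>>> arm_command --rows "1 0 0 0.7 0 0 0;1 0 0 0 0 0 0"

```text
time_s: 13.58
position: [0.5347, -0.0182, 0.0778]
tool_rot: [[0.994, 0.108, 0.0], [0.108, -0.994, -0.0], [0.0, 0.0, -1.0]]
ft_force: [1.1, 0.1, 0.2]
grip_width: 0.0
```

>>> arm_command --rows "1 0 0 0.7 0 0 0;1 0 0 0 0 0 0"

```text
time_s: 13.75
position: [0.5347, -0.0182, 0.0773]
tool_rot: [[0.994, 0.108, 0.0], [0.108, -0.994, -0.0], [0.0, 0.0, -1.0]]
ft_force: [-0.7, -0.1, 2.1]
grip_width: 0.0002
```

>>> arm_command --rows "1 0 0 0.5 0 0 0;1 0 0 0 0 0 0;1 0 0 0 0 0 0"

```text
time_s: 14.0
position: [0.5348, -0.0182, 0.0769]
tool_rot: [[0.994, 0.108, 0.0], [0.108, -0.994, -0.0], [0.0, 0.0, -1.0]]
ft_force: [-1.9, 0.5, 4.9]
grip_width: -0.0002
```

>>> arm_command --rows "1 0 0 0.4 0 0 0;1 0 0 0 0 0 0"

```text
time_s: 14.17
position: [0.5348, -0.0182, 0.0766]
tool_rot: [[0.994, 0.108, 0.001], [0.108, -0.994, -0.0], [0.001, 0.0, -1.0]]
ft_force: [-1.7, 0.4, 7.5]
grip_width: -0.0
```

>>> arm_command --rows "1 0 -1 0 0 0 0;1 0 -1 0 0 0 0;1 0 -1 0 0 0 0;1 0 -1 0 0 0 0"

```text
time_s: 14.5
position: [0.5345, -0.015, 0.0767]
tool_rot: [[0.994, 0.108, 0.001], [0.108, -0.994, -0.002], [0.001, 0.002, -1.0]]
ft_force: [-2.0, -4.9, 7.7]
grip_width: -0.0001
```

```bash
cat >> h.py <<'E'
import pickle
def grab(k,n=4):
    f=[];ws=[]
    for _ in range(n):
        s=readout.observe();m=eyes.camera_model('wrist');im=eyes.get_image('wrist');f.append(s['ft_force']);ws.append(im.astype(float))
    g=np.mean(ws,0).mean(2)
    pickle.dump((s,m,g),open(k+'.pkl','wb'))
    print('z',s['position'].round(4),'F',np.mean(f,0).round(2),'t',s['time_s']);return s,m,g
E
python3 - <<'E'
from h import *
s,m,g=grab('m1')
# print dark profile along window rows
cv2.imwrite('pics/m1.png',cv2.resize(g[60:300,80:400].astype(np.uint8),None,fx=2.4,fy=2.4,interpolation=cv2.INTER_CUBIC))
E
```

```text
z [ 0.5345 -0.0149  0.0767] F [-1.97 -3.89  7.24] t 14.65
```

View pics/m1.png

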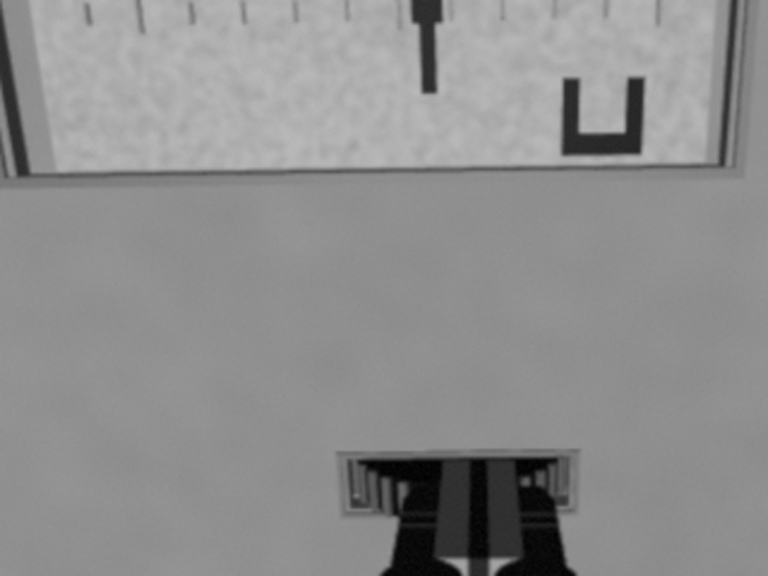

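Crop: needle tip (430,93), fork prongs (572,78) and (636,78), tick pitch 52 px = 10 mm. The remaining gap is about 33 mm; the wheel rolls at 7 N press and 4 N drag. Continue the stroke.

>>> arm_command --rows "1 0 -2 0 0 0 0;1 0 -2 0 0 0 0;1 0 -2 0 0 0 0;1 0 -1.5 0 0 0 0;1 0 0 0 0 0 0"

```text
time_s: 15.12
position: [0.5336, -0.0073, 0.0767]
tool_rot: [[0.994, 0.108, 0.001], [0.108, -0.994, -0.001], [0.001, 0.002, -1.0]]
ft_force: [-3.1, -3.5, 7.8]
grip_width: 0.0001
```

```bash
cat >> h.py <<'E'
def find(k):
    s,m,g=pickle.load(open(k+'.pkl','rb'));g=g.astype(np.uint8)
    n,l,st,c=cv2.connectedComponentsWithStats((g[:160]<85).astype(np.uint8),connectivity=8)
    for i in range(1,n):
        if st[i,4]>60 and st[i,3]<60 and st[i,2]<60: print('blob x,y,w,h,a',st[i],'c',c[i].round(1))
E
python3 - <<'E'
from h import *
find('m1');grab('m2',3);find('m2')
E
```

```text
blob x,y,w,h,a [252  58  12  41 293] c [257.7  74. ]
blob x,y,w,h,a [314  93  34  31 547] c [330.9 111.4]
z [ 0.5336 -0.0073  0.0767] F [-2.18 -3.1   6.92] t 15.2167
blob x,y,w,h,a [269  58  12  41 289] c [274.4  74.4]
blob x,y,w,h,a [321  93  34  32 561] c [337.  111.3]
```

>>> arm_command --rows "1 0 -1.5 0 0 0 0;1 0 -1 0 0 0 0;1 0 0 -5 0 0 0;1 0 7 0 0 0 0;1 0 7 0 0 0 0"

```text
time_s: 15.68
position: [0.5348, -0.0185, 0.0813]
tool_rot: [[0.994, 0.108, 0.0], [0.108, -0.994, 0.0], [0.0, -0.0, -1.0]]
ft_force: [-0.0, 0.1, -0.4]
grip_width: -0.0001
```

>>> arm_command --rows "1 0 0 0 0 0 0;1 0 0 3 0 0 0;1 0 0 1 0 0 0;1 0 0 0.8 0 0 0;1 0 0 0 0 0 0"

```text
time_s: 16.1
position: [0.5349, -0.0185, 0.0767]
tool_rot: [[0.994, 0.108, 0.001], [0.108, -0.994, -0.001], [0.0, 0.001, -1.0]]
ft_force: [-1.4, -3.9, 6.3]
grip_width: -0.0
```

Run:
```python
from h import *
grab('m3',4);find('m3')
```

```text
z [ 0.5348 -0.0184  0.0768] F [-1.05 -2.98  5.69] t 16.25
blob x,y,w,h,a [59 53 11 56 65] c [64.  79.7]
blob x,y,w,h,a [244  58  12  41 293] c [250.   74.5]
blob x,y,w,h,a [293  93  33  32 557] c [308.7 112.1]
```

>>> arm_command --rows "1 0 -1 0.2 0 0 0;1 0 -2 0 0 0 0;1 0 -2 0 0 0 0;1 0 -2 0 0 0 0;1 0 -2 0 0 0 0"

```text
time_s: 16.72
position: [0.5339, -0.0097, 0.0767]
tool_rot: [[0.994, 0.108, 0.001], [0.108, -0.994, -0.001], [0.001, 0.001, -1.0]]
ft_force: [-1.4, -3.9, 6.8]
grip_width: 0.0001
```

>>> arm_command --rows "1 0 -2 0 0 0 0;1 0 -2 0 0 0 0;1 0 -1 0 0 0 0;1 0 0 0 0 0 0"

```text
time_s: 17.05
position: [0.5333, -0.0045, 0.0767]
tool_rot: [[0.994, 0.108, 0.001], [0.108, -0.994, -0.001], [0.0, 0.001, -1.0]]
ft_force: [-1.1, -3.9, 7.3]
grip_width: -0.0001
```

Run:
```python
from h import *
grab('m4',3);find('m4')
```

```text
z [ 0.5333 -0.0045  0.0767] F [-1.43 -3.11  6.67] t 17.15
blob x,y,w,h,a [275  58  12  41 301] c [280.6  74.1]
blob x,y,w,h,a [305  93  33  32 564] c [320.7 112. ]
```

>>> arm_command --rows "1 0 0 -5 0 0 0;1 0 7 0 0 0 0;1 0 7 0 0 0 0;1 0 0 3 0 0 0;1 0 0 1 0 0 0"

```text
time_s: 17.62
position: [0.5349, -0.0189, 0.0768]
tool_rot: [[0.994, 0.107, 0.0], [0.107, -0.994, -0.0], [0.0, 0.0, -1.0]]
ft_force: [0.4, -3.4, 3.9]
grip_width: 0.0
```

>>> arm_command --rows "1 0 0 1 0 0 0;1 0 -1 0 0 0 0;1 0 -1 0 0 0 0;1 0 -2 0 0 0 0;1 0 -2 0 0 0 0"

```text
time_s: 18.03
position: [0.5342, -0.0127, 0.0767]
tool_rot: [[0.994, 0.108, 0.001], [0.108, -0.994, -0.001], [0.001, 0.001, -1.0]]
ft_force: [-1.0, -4.8, 6.6]
grip_width: -0.0003
```

>>> arm_command --rows "1 0 -2 0 0 0 0;1 0 -2 0 0 0 0;1 0 -2 0 0 0 0;1 0 -2 0 0 0 0;1 0 0 0 0 0 0"

```text
time_s: 18.45
position: [0.5333, -0.0044, 0.0766]
tool_rot: [[0.994, 0.108, 0.001], [0.108, -0.994, -0.001], [0.0, 0.001, -1.0]]
ft_force: [-1.7, -2.4, 7.0]
grip_width: 0.0001
```

Run:
```python
from h import *
grab('m5',3);find('m5')
```

```text
z [ 0.5333 -0.0045  0.0767] F [-1.64 -2.17  6.21] t 18.55
```

```bash
cat >> h.py <<'E'
def prof(k,x0=150,x1=400):
    s,m,g=pickle.load(open(k+'.pkl','rb'))
    for nm,a,b in(('needle',76,90),('prongs',101,112),('base',117,122)):
        d=np.clip(110-g[a:b,x0:x1].mean(0),0,None)
        n,l,st,c=cv2.connectedComponentsWithStats((d>25).astype(np.uint8)[None])
        print(nm,[round(float((d*(l[0]==i)*np.arange(x0,x1)).sum()/(d*(l[0]==i)).sum()),1) for i in range(1,n)])
E
python3 - <<'E'
from h import *
prof('m4');prof('m5')
E
```

```text
needle [280.5]
prongs [307.3, 333.9]
base [320.6]
needle [280.6]
prongs [287.0, 313.6]
base [300.5]
```

>>> arm_command --rows "1 0 0 -5 0 0 0;1 0 7 0 0 0 0;1 0 7 0 0 0 0;1 0 0 3 0 0 0;1 0 0 1 0 0 0"

```text
time_s: 19.02
position: [0.5348, -0.019, 0.0768]
tool_rot: [[0.994, 0.107, 0.0], [0.107, -0.994, -0.0], [0.0, 0.0, -1.0]]
ft_force: [0.6, -3.6, 5.2]
grip_width: -0.0001
```

>>> arm_command --rows "1 0 0 1 0 0 0;1 0 -1 0 0 0 0;1 0 -1 0 0 0 0;1 0 -2 0 0 0 0;1 0 -2 0 0 0 0"

```text
time_s: 19.43
position: [0.5342, -0.0127, 0.0767]
tool_rot: [[0.994, 0.108, 0.001], [0.108, -0.994, -0.001], [0.001, 0.001, -1.0]]
ft_force: [-1.2, -3.5, 6.6]
grip_width: -0.0001
```

>>> arm_command --rows "1 0 -2 0 0 0 0;1 0 -2 0 0 0 0;1 0 -2 0 0 0 0;1 0 -1 0 0 0 0;1 0 0 0 0 0 0"

```text
time_s: 19.85
position: [0.5334, -0.0055, 0.0767]
tool_rot: [[0.994, 0.108, 0.001], [0.108, -0.994, -0.001], [0.0, 0.001, -1.0]]
ft_force: [-1.2, -3.5, 6.4]
grip_width: -0.0
```

Run:
```python
from h import *
grab('m6',3);prof('m6')
```

```text
z [ 0.5334 -0.0056  0.0767] F [-1.45 -3.05  7.05] t 19.95
needle [278.1]
prongs [266.0, 292.7]
base [279.6]
```

>>> arm_command --rows "1 0 -0.8 0 0 0 0;1 0 0 0 0 0 0;1 0 0 -3 0 0 0;1 0 0 -10 0 0 0;1 0 0 -30 0 0 0"

```text
time_s: 20.42
position: [0.5313, -0.0039, 0.1169]
tool_rot: [[0.994, 0.107, -0.008], [0.107, -0.994, 0.002], [-0.007, -0.003, -1.0]]
ft_force: [-0.4, -1.3, 0.5]
grip_width: 0.0001
```

>>> arm_command --rows "1 0 0 -30 0 0 0;1 0 0 -15 0 0 0;1 0 0 0 0 0 0;1 0 0 0 0 0 0;1 0 0 0 0 0 0"

```text
time_s: 20.83
position: [0.5326, -0.0042, 0.1634]
tool_rot: [[0.994, 0.108, -0.002], [0.108, -0.994, 0.001], [-0.002, -0.001, -1.0]]
ft_force: [0.6, 0.6, -0.5]
grip_width: -0.0001
```

Run:
```python
from h import *
s,m,g=grab('m7',2);w=cv2.resize(g.astype(np.uint8)[0:220,130:430],None,fx=2,fy=2,interpolation=cv2.INTER_CUBIC)
b=eyes.get_image('side')[:,:,::-1][110:260,220:380]
o=np.zeros((450,800,3),np.uint8);o[:440,:600]=w[...,None]
o[:188,600:800]=cv2.resize(b,(200,188));cv2.imwrite('pics/f.png',o)
```

```text
z [ 0.5326 -0.0043  0.1631] F [ 0.49  0.04 -0.05] t 20.8833
```

View pics/f.png

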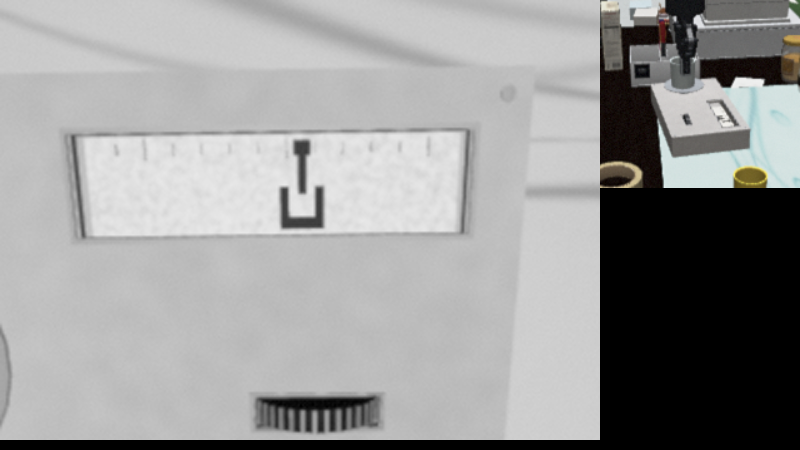

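Needle at x=302; prongs at 283 and 322 (centre 302.5). The cup stands on the pan and the hand is clear, so I hand the job in.

Run:
```python
from h import *
print(env.close_job())
```

```text
the job is handed in; nothing more can be done
None
```

The grey coin cup is upright on the scale's pan, the needle stands between the two prongs of the tare mark, and the job is handed in. It took about 21 s of the 72 s allowed.

- **Cup:** I lowered it in steps of 2 mm or less until the pan carried its weight, then let go. Before release the wrist camera showed it about 3 mm from the pan's centre. The fixed cameras placed the pan 3 to 6 mm differently from the wrist camera, so I aimed between the two.
- **Wheel:** I found its top by feel at about 60.5 mm above the counter. I rolled it in four strokes at about 6 to 8 N press and 3 to 5 N drag, roughly 9 N together. The mark moved by almost exactly the tip's travel, so there was no noticeable slip.
- **Last look:** With the hand about 85 mm above the wheel, the needle was at pixel 302 and the middle of the prongs at 302.5. The wrist force read about zero.
- **Other things on the counter:** I saw no contact with them during the moves, but I did not take a full picture of the counter at the end.

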